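Tip a mosaic block out of its gluing nest and set it on the curing board

TASK

The walnut block in the plywood gluing nest has its amber mosaic finished, but it sits flush and there is no room for fingers beside it. Press down on its bare wooden end at the thumb cut-out so that the block rocks over and its other end tips up, then take it by the sides of the raised end, lift it out and set it down, not drop it, mosaic up, on the green felt of the curing board: wholly on the felt, flat, lengthwise like the finished block that lies there and clear of it. Never touch the fresh mosaic, and leave everything else where it is.

Things in the scene. Friction and masses are not known exactly. Their poses are not given: they have to be found in the camera images.
- block_center (a point): Centre of the solid walnut block in the nest, 140 x 56 x 36 mm along its x, y, z, about 0.2 kg; 18 mm above its underside. -x points to the end to press, +x to the end that tips up, z out of the mosaic. The mosaic is the middle 64 x 44 mm of the top; 38 mm of bare walnut is left at each end.
- block: The same walnut block, origin at the centre of its underside, same axes.
- block_mosaic: The fresh amber mosaic panel let flush into the block's top, 64 x 44 mm, black ground with amber pieces; origin 6 mm below the middle of its surface. Not to be touched by the robot.
- nest: Plywood gluing nest fixed on the table, 202 mm long (x -106 to +96), 104 wide (y), top 72 mm above the table; origin on the table under the middle of the block's place. Its pocket, 60 mm wide, 36 deep, holds the block 1 mm below the top with 2 mm beside it and at the +x end. The -x end (dark-stained corners) is the thumb cut-out: 12 mm gap, end wall only 50 mm high.
- board: Curing board fixed on the table, 200 mm (x) x 280 mm (y) plywood with green felt on top, 16 mm thick; the felt covers all but the outermost 2 mm; origin under its centre. Blocks lie on it with their length along its x.
- done_center (a point): Centre of the finished block (same make and size, 140 x 56 x 36 mm) that already lies on the +y half of the felt, its length about along the board's x; this point is 18 mm above the felt. The -y half is free.
- done: The same finished block, origin at the centre of its underside.
- cup_rim (a point): Centre of the mouth of an open clear cup, 68 mm across and 85 mm high, standing between the nest and the board.
- glue: White glue bottle with a red nozzle, 71 mm across, 200 mm high, at the left side of the desk; origin under its centre.
- jar_center (a point): White lidded plastic jar, 64 mm across and 55 mm high, at the far side; the point half-way up.
- brush: Paint brush about 190 mm long lying on the desk near the robot, 12 mm thick; origin under its middle.
- nest_ridge (a point): Ridge across the pocket floor, 35 mm above the table, 3 mm on the -x side of the middle. The floor is level on its +x side and ramps down 0.35 rad on its -x side: pressed at the -x end (1 to 3 N), the block rocks over it by 0.35 rad and stays so when let go, the pressed end about 23 mm down, the other end's top edge about 21 mm above the nest's top.
There are look-alikes about, which are no part of the job. Leave any purple look-alike of the done alone. Leave any red look-alike of the block alone.

How it is judged (in metres and radians):
On the way:
1. the block is tipped up in the nest: tilted by more than 0.25 rad with its middle still in the pocket (angle between block_center's own z axis and vertical above 0.25 rad and horizontal distance between block_center and nest below 0.03 m and height (world z) of block_center below 0.065 m), for 0.3 s.
At the end, for the whole second after the job is handed in: The block lies flat (within 0.05 rad) and at rest, mosaic up, wholly on the felt: its centre within 28 mm of the board's middle along the board's x and within 110 mm along its y, its length within 0.2 rad of the board's x, not touching the finished block, which has moved less than 8 mm (x of block_center in the frame of board between -0.028 and 0.028 m and y of block_center in the frame of board between -0.11 and 0.11 m and height (world z) of block_center between 0.031 and 0.037 m and angle between block_center's own z axis and vertical below 0.05 rad and angle between the x axis of block_center and the x axis of board, either way round below 0.2 rad and contact force between block and done below 0.1 N and linear speed of block below 0.02 m/s and angular speed of block below 0.1 rad/s and distance of done_center from where it was at the start of the episode below 0.008 m).
It fails at once if the robot touches the fresh mosaic (more than 0.5 N) (contact force between any of the fingers, the arm and block_mosaic above 0.5 N).
It fails at once if the block is dropped: it moves at more than 0.45 m/s (a fall of about 10 mm) with no finger touching it (contact force between the fingers and block below 0.05 N and linear speed of block above 0.45 m/s).
It fails at once if the finished block is shifted by more than 8 mm (distance of done_center from where it was at the start of the episode above 0.008 m).
It fails at once if the cup, glue bottle, jar or brush is moved by more than 20 mm (distance of any of cup_rim, glue, jar_center, brush from where it was at the start of the episode above 0.02 m).
It also fails if it takes over 51 s, if anything falls off the work surface, if the arm or the gripper's body presses on something with over 40 N, if the wrist force passes 120 N, or if a joint passes its speed limit or range.

ROBOT

A 6-joint arm with a two-finger parallel gripper is mounted at the origin on the work surface. World frame = base frame: x ahead of the robot, y to its left, z up, the work surface at z = 0. Lengths are in m, angles in degrees, forces in N, time in s.
With the tool pointing down it reaches from about 0.3 to 0.85 m from the base axis. Payload 4.2 kg.
Tool frame: the origin (TCP) lies on the centre line of the jaws, within the pads' length; the fingertips stand ctrl.tips_ahead ahead of it and the grasp point (between the pads) lies 11 mm behind it (ctrl.tips_ahead is the distance from the TCP to the fingertips, in m); z points along the fingers, y is the line along which they close (so a half turn about z gives the same grasp; the last joint's range is limited). The gripper opens to 91 mm and grips with 3 to 60 N. Pads are 32 mm wide; open, the fingers measure 118 mm over their backs; the gripper's body (76 mm by 178 mm) begins 60 mm behind the grasp point.
Start: joints at [-78.266, 18.312, 89.639, -0, 72.044, -1.146], TCP at [0.128, -0.561, 0.222] pointing down, gripper open.
Joint ranges: [-177.97, 177.97], [-48.28, 115.42], [12.27, 149.76], [-77.06, 257.06], [2.81, 150.46], [-146.56, 146.56]. Speed limits (degrees/s): [147.25, 147.25, 180, 180, 180, 180].

INTERFACE

Orientations are given as [roll, pitch, yaw] about the fixed x, y, z axes, in that order (R = Rz(yaw) Ry(pitch) Rx(roll)).
In Python, from station import ctrl gives the robot as it stands.
- The arm moves only by the tool jog_arm, never from a script. Its argument "series" is a list of rows, each an object with "gripper": the opening, from -1 (shut) to 1 (fully open), so that 0 is half open; "offset": the shift along the tool's x, y, z in mm, a list of three; "roll": the turn about the tool's z in degrees. In form: [{"gripper": gripper, "offset": [dx, dy, dz], "roll": roll}, ...]. A call has 1 to 5 rows; each row is the pose to reach, as a shift and turn from the pose commanded when the call began, along the tool's axes at that moment; what a row does not reach only later rows make up. A row lasts 1/8 s, in which the tool goes at most 62.5 mm and 10.7 degrees, less where a joint would pass 70% of its speed; a pose out of reach is approached as far as the arm can. A call with a gripper value outside its range is refused whole. The fingers move at their own pace and stop on an object; the grip force is fixed at half the most. Time passes only in rows, so rows that repeat a pose let the fingers close. It gives the time, the measured TCP pose, the force, the opening and the grip force at its end, in the units of the state.
- ctrl.get_state(): the state, without advancing time (a new reading comes with each control period).
- ctrl.snapshot(name): name is "side" or "top"; returns (picture, depth): 400x640x3 uint8, blue, green, red; 400x640 float32, m along the optical axis (not along the pixel's ray), 0 where there is no reading.
- ctrl.calibration(name): a dict with "mtx" (3x3 intrinsics, pixels), "dist" ([k1, k2, p1, p2, k3] as OpenCV has them; the pictures are not rectified), "rvec" (rotation vector, rad) and "tvec" (3), from world to camera coordinates, as OpenCV has them. Camera axes: x right, y down, z forward; pixel columns grow to the right and rows downward; lengths in m; the calibration is good to about 2 mm. A picture is of the moment at which its call begins. calibration takes no time and is no camera call.
- ctrl.sign_off(): hands the job in; it is judged then, once.
The state is a dict: "time_s": time; "joint_positions": joint angles; "qd": joint speeds; "tau": joint torques, N m; "position": TCP position; "tcp_rot": TCP orientation; "contact_force": force on the tool from outside, world axes, zero at the start; "torque": the same for the moment, N m; "gripper_width": opening from 0.0 (shut) to 1.0 (fully open); "grip_force": force on a finger pad.
Only numpy, scipy, OpenCV 4.12 (cv2) and the standard library are available. Lean on these libraries where they do the work, as an engineer would, in place of code of your own. Each camera call takes 0.05 s, during which the arm holds its last target. There are 200 camera calls.

## Working session

There is one attempt and no reset: what is moved stays moved. The work goes in short steps, Python scripts to look and compute and a tool call to move; the robot and the scene stay as the last step left them, time stands still between calls to the robot, and variables do not carry over. Pictures are saved under pics/ and viewed, at most 10 in all, crops included, and the job is handed in when it is done.

Besides the shell and the picture viewer there is one more tool, called after ">>>" as name(argument=value, ...) on one line, values as JSON. jog_arm: Moves the arm, as the interface text tells. Its arguments: {"type":"object","properties":{"series":{"type":"array"}},"required":["series"]}

```bash
mkdir -p pics; ls; python3 - <<'E'
from station import ctrl
import cv2,numpy as np
s=ctrl.get_state();print(s['time_s'],s['position'],s['tcp_rot'],s['gripper_width'],ctrl.tips_ahead)
for n in("top","side"):
    im,d=ctrl.snapshot(n);cv2.imwrite(f'pics/{n}0.png',im);np.savez(f'{n}0.npz',im=im,d=d)
    c=ctrl.calibration(n);R=cv2.Rodrigues(np.array(c['rvec']))[0];print(n,np.round(-R.T@np.array(c['tvec']).ravel(),3),np.round(R,2).tolist(),c['mtx'],c['dist'])
E
```

```text
pics
0.0 [ 0.12806254 -0.56008256  0.22111935] [-1.79902508e+02 -1.50801239e-03  1.28794212e+01] 0.9988552234316243 0.008
top [0.22  0.043 1.609] [[-0.01, -1.0, -0.0], [-0.98, 0.01, -0.2], [0.2, -0.0, -0.98]] [[515.47458011   0.         312.8274501 ]
 [  0.         515.47458011 192.1446301 ]
 [  0.           0.           1.        ]] [-0.16547748  0.          0.          0.          0.        ]
side [ 0.448 -0.767  0.772] [[0.99, -0.11, 0.0], [-0.07, -0.65, -0.75], [0.09, 0.75, -0.66]] [[380.27232594   0.         321.38717685]
 [  0.         380.27232594 197.48196861]
 [  0.           0.           1.        ]] [-0.05922757  0.          0.          0.          0.        ]
```

View pics/top0.png

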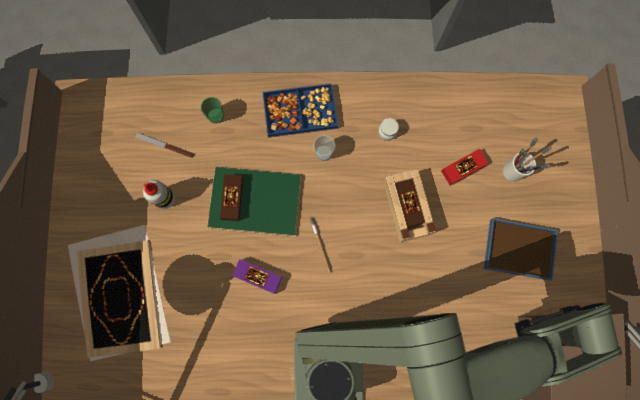

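View pics/side0.png

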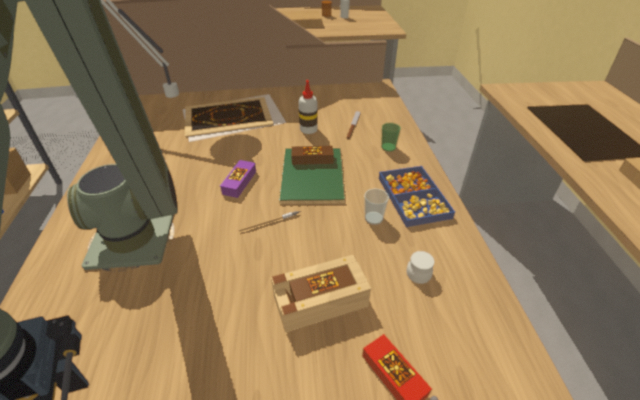

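Top view: the walnut block in the plywood nest is at (410,203), with the dark-stained cut-out end nearest the robot (rows about 230). Things it could be mistaken for are the finished block on the felt (232,198), the red one (465,166) and the purple one (257,275). By its description, the target is the one in the nest at (410,203).

```bash
cat > h.py <<'E'
import cv2,numpy as np
from station import ctrl
def cam(n):
    c=ctrl.calibration(n);return np.array(c['mtx']),np.array(c['dist']),cv2.Rodrigues(np.array(c['rvec']))[0],np.array(c['tvec']).ravel()
def rays(n,px):
    K,D,R,t=cam(n);u=cv2.undistortPoints(np.array(px,float).reshape(-1,1,2),K,D).reshape(-1,2)
    return -R.T@t,np.c_[u,np.ones(len(u))]@R
def plane(n,px,z):
    o,r=rays(n,px);return o+r*((z-o[2])/r[:,2])[:,None]
def cloud(n,d):
    h,w=d.shape;yy,xx=np.mgrid[:h,:w];o,r=rays(n,np.c_[xx.ravel(),yy.ravel()]);return (o+r*d.reshape(-1,1)).reshape(h,w,3)
def proj(n,P):
    K,D,R,t=cam(n);return cv2.projectPoints(np.array(P,float).reshape(-1,1,3),R,t,K,D)[0].reshape(-1,2)
def rect(m,n,z):
    "largest contour of mask -> rectangle on plane z: centre, sides, yaw of long side"
    c=max(cv2.findContours(m.astype(np.uint8),cv2.RETR_EXTERNAL,cv2.CHAIN_APPROX_NONE)[0],key=cv2.contourArea)
    P=plane(n,c,z)[:,:2].astype(np.float32);(cx,cy),(a,b),g=cv2.minAreaRect(P*1000)
    if a<b:a,b,g=b,a,g+90
    return np.round([cx,cy,a,b,(g+90)%180-90],1)
E
python3 - <<'E'
from h import *
f=np.load('top0.npz');im,d=f['im'],f['d'];P=cloud('top',d);z=P[...,2]
def box(m,r):
    o=np.zeros_like(m);x0,y0,x1,y1=r;o[y0:y1,x0:x1]=m[y0:y1,x0:x1];return o
hsv=cv2.cvtColor(im,cv2.COLOR_BGR2HSV)
print('table z',np.median(z[260:300,440:470]))
nb=(370,155,455,250)
m=box((z>.06),nb);print('nest top',rect(m,'top',.072),np.median(z[m]))
light=hsv[...,2]>130
inner=box((z>.06)&~light,nb);print('dark in nest',rect(inner,'top',.071))
fb=(200,155,310,245);felt=box((hsv[...,0]>60)&(hsv[...,0]<95)&(hsv[...,1]>100),fb)
db=box(z>.04,fb);print('felt+done',rect(felt|db,'top',.016),'done',rect(db,'top',.052),np.median(z[felt]))
cb=(310,130,340,165);m=box(z>.03,cb);print('cup',rect(m,'top',.085))
br=(305,210,335,275);
gm=box(z>.03,(135,170,180,215));print('glue max z',P[gm].max(0),P[gm].min(0))
c=im[150:255,360:480];cv2.imwrite('pics/c1.png',cv2.resize(c,None,fx=5,fy=5,interpolation=cv2.INTER_CUBIC))
E
```

```text
table z 0.0005567923627438631
nest top [ 501.3 -255.4  201.1  110.7   13.5] 0.07173624161589087
dark in nest [ 487.8 -256.3  183.2   74.9    4.7]
felt+done [529.7 225.9 271.3 190.3  83.9] done [534.  292.9 142.5  58.9  -4.3] 0.016093409811645976
cup [682.1   6.9  74.9  65.3 -26.7]
glue max z [0.5751294  0.54981328 1.60869454] [0.21950078 0.04268147 0.03005917]
```

View pics/c1.png

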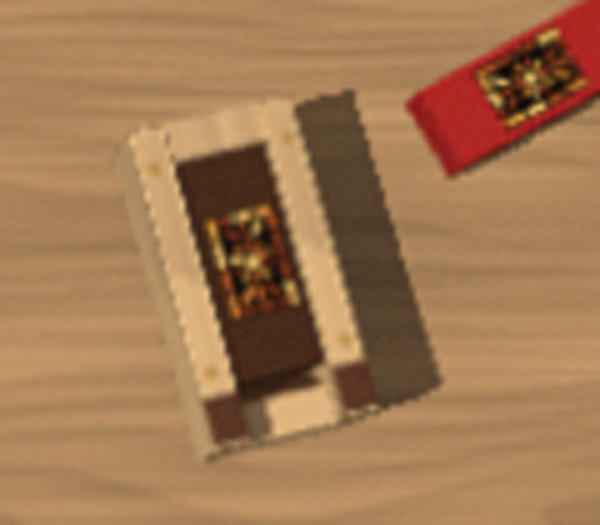

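The crop confirms the block in the nest: walnut, amber mosaic centred, stained corners and gap at the bottom (the robot side). In the crop the block's top corners are at (177,163), (268,145), (322,360) and (237,385). The mosaic's corners are at (204,222), (272,205), (300,302) and (232,318).

```bash
python3 - <<'E'
from h import *
def c(p): return (np.array(p,float)+.5)/5-.5+[360,150]
for nm,q in(('block',[(177,163),(268,145),(322,360),(237,385)]),('mos',[(204,222),(272,205),(300,302),(232,318)])):
    P=plane('top',c(q),.071)[:,:2]*1000
    ax=(P[0]+P[1]-P[2]-P[3])/2;print(nm,P.mean(0).round(1),'L',np.linalg.norm(ax).round(1),'yaw',np.degrees(np.arctan2(ax[1],ax[0])).round(1),P.round(0).tolist())
# felt/board corners: fit felt only, right/bottom/top edges via hull
f=np.load('top0.npz');im,d=f['im'],f['d'];P=cloud('top',d)
m=(P[...,2]>.05)&(P[...,2]<.09);m[:155]=0;m[250:]=0;m[:,:370]=0;m[:,455:]=0
Q=P[m][:,:2]*1000;print('nest cloud',cv2.minAreaRect(Q.astype(np.float32)))
m=(P[...,2]>.010)&(P[...,2]<.07);m[:155]=0;m[245:]=0;m[:,:195]=0;m[:,310:]=0
Q=P[m][:,:2]*1000;print('board cloud',cv2.minAreaRect(Q.astype(np.float32)))
E
```

```text
block [ 507.1 -255.9] L 139.2 yaw 11.8 [[570.0, -213.0], [581.0, -270.0], [446.0, -297.0], [432.0, -244.0]]
mos [ 507.6 -256.6] L 61.9 yaw 13.4 [[533.0, -228.0], [543.0, -271.0], [482.0, -285.0], [473.0, -243.0]]
nest cloud ((502.54547119140625, -257.0428161621094), (201.00521850585938, 108.14037322998047), 13.112654685974121)
board cloud ((536.02978515625, 230.2156982421875), (346.3139953613281, 267.4021911621094), 86.70671081542969)
```

>>> jog_arm(series=[{"gripper":-1,"offset":[370,-212,0],"roll":0},{"gripper":-1,"offset":[370,-212,0],"roll":0},{"gripper":-1,"offset":[370,-212,0],"roll":0},{"gripper":-1,"offset":[370,-212,0],"roll":0},{"gripper":-1,"offset":[370,-212,0],"roll":0}])

```text
time_s: 0.72
position: [0.359, -0.347, 0.2218]
tcp_rot: [-180.0, 0.0, 12.9]
contact_force: [1.5, -0.1, 0.4]
gripper_width: 0.482
grip_force: 0.0
```

>>> jog_arm(series=[{"gripper":-1,"offset":[0,0,0],"roll":0}])

```text
time_s: 0.85
position: [0.3602, -0.3457, 0.2217]
tcp_rot: [-179.9, -0.0, 13.2]
contact_force: [-0.5, -0.6, -1.3]
gripper_width: 0.376
grip_force: 0.0
```

>>> jog_arm(series=[{"gripper":-1,"offset":[96,-54,30],"roll":0},{"gripper":-1,"offset":[96,-54,80],"roll":0},{"gripper":-1,"offset":[96,-54,110],"roll":0},{"gripper":-1,"offset":[96,-54,125],"roll":0},{"gripper":-1,"offset":[96,-54,125],"roll":0}])

```text
time_s: 1.48
position: [0.4386, -0.2755, 0.0966]
tcp_rot: [-180.0, 0.1, 12.8]
contact_force: [-0.6, -0.1, 0.1]
gripper_width: 0.005
grip_force: 0.0
```

```bash
cat > look.py <<'E'
from h import *
import sys
n,k,x0,y0,x1,y1,s=sys.argv[1],sys.argv[2],*map(int,sys.argv[3:])
im,d=ctrl.snapshot(n);np.savez(f'{n}{k}.npz',im=im,d=d);cv2.imwrite(f'pics/{n}{k}.png',cv2.resize(im[y0:y1,x0:x1],None,fx=s,fy=s,interpolation=cv2.INTER_CUBIC))
st=ctrl.get_state();print(st['time_s'],st['position'],st['tcp_rot'],st['contact_force'])
E
python3 look.py side 1 240 220 400 340 5
```

```text
1.525 [ 0.43936109 -0.27599334  0.0977919 ] [ 1.79930134e+02 -3.73606724e-02  1.28018331e+01] [-0.28020448  0.05088385  0.78256202]
```

View pics/side1.png

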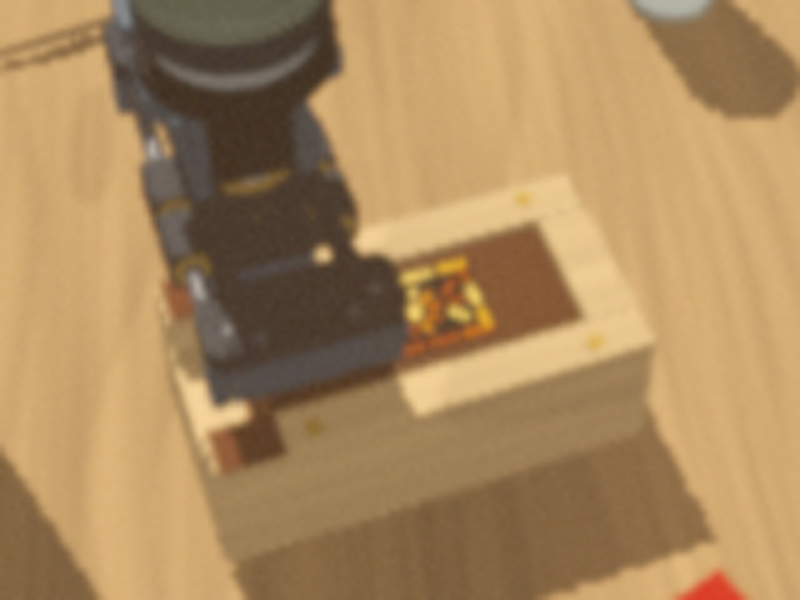

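```bash
python3 - <<'E'
from h import *
x,y=np.array([.9751,.2216,0]),np.array([.2216,-.9751,0]);z=np.array([0,0,-1.])
T=np.array([.4394,-.276,.0978])
P=[T+8e-3*z]+[T+8e-3*z+sx*x*.016+sy*y*.0135 for sx in(-1,1) for sy in(-1,1)]+[T-.071*z*1+sx*x*.038+sy*y*.089 for sx in(-1,1) for sy in(-1,1)]
P+=[np.array([.5073,-.256,.071])]
print(((proj('side',P)-[240,220])*5).round().tolist())
f=np.load('side1.npz');W=cloud('side',f['d'])
for u,v in[(300,380),(380,360),(230,385),(300,320),(300,395),(330,395),(250,220)]:
    w=W[220+v//5,240+u//5];print(u,v,w.round(3),'nest xy',(([w-[.5073,-.256,0]]@np.array([x,-y]).T)*1000).round(0))
E
```

```text
[[257.0, 338.0], [212.0, 323.0], [229.0, 373.0], [283.0, 303.0], [301.0, 352.0], [105.0, 90.0], [212.0, 429.0], [275.0, 48.0], [409.0, 371.0], [408.0, 312.0]]
300 380 [ 0.455 -0.355  0.171] nest xy [[-73. -85.]]
380 360 [ 0.486 -0.348  0.168] nest xy [[-41. -85.]]
230 385 [ 0.43  -0.361  0.18 ] nest xy [[-99. -85.]]
300 320 [ 0.457 -0.358  0.211] nest xy [[-72. -88.]]
300 395 [ 0.456 -0.295  0.071] nest xy [[-58. -26.]]
330 395 [ 0.469 -0.295  0.071] nest xy [[-46. -30.]]
250 220 [ 0.441 -0.293  0.19 ] nest xy [[-73. -22.]]
```

The projection agrees with the picture: the gripper's body hides the fingers, which are over the bare end. Now I'll press.

>>> jog_arm(series=[{"gripper":-1,"offset":[2,-4,10],"roll":0},{"gripper":-1,"offset":[2,-4,17],"roll":0},{"gripper":-1,"offset":[2,-4,21],"roll":0},{"gripper":-1,"offset":[2,-4,25],"roll":0},{"gripper":-1,"offset":[2,-4,29],"roll":0}])

```text
time_s: 2.15
position: [0.4406, -0.2703, 0.0678]
tcp_rot: [180.0, -0.0, 12.9]
contact_force: [-0.3, 0.5, -0.2]
gripper_width: 0.006
grip_force: 0.0
```

>>> jog_arm(series=[{"gripper":-1,"offset":[0,0,2],"roll":0},{"gripper":-1,"offset":[0,0,4],"roll":0},{"gripper":-1,"offset":[0,0,5],"roll":0},{"gripper":-1,"offset":[0,0,5],"roll":0}])

```text
time_s: 2.65
position: [0.4407, -0.2703, 0.0637]
tcp_rot: [180.0, -0.0, 12.9]
contact_force: [-1.3, 0.4, 5.1]
gripper_width: 0.006
grip_force: 2.5
```

```bash
python3 look.py side 2 240 220 400 340 5
```

```text
2.7 [ 0.44070286 -0.27034821  0.0636825 ] [ 1.79967756e+02 -3.67028125e-02  1.28788540e+01] [-1.99804212  0.7826305   4.58508698]
```

View pics/side2.png

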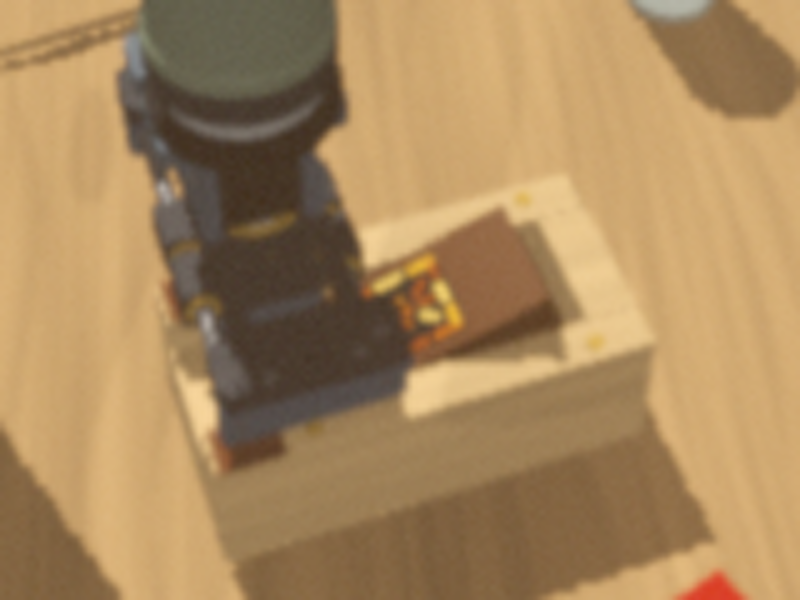

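The block is tipped: its raised end's edge is at crop (500,210) to (553,300), and the fingers are clear of the mosaic. I'll withdraw straight up, open, and look from the top.

>>> jog_arm(series=[{"gripper":-1,"offset":[-4,0,-20],"roll":0},{"gripper":-1,"offset":[-10,0,-70],"roll":0},{"gripper":1,"offset":[-60,0,-90],"roll":0},{"gripper":1,"offset":[-120,0,-90],"roll":0},{"gripper":1,"offset":[-120,0,-90],"roll":0}])

```text
time_s: 3.32
position: [0.3203, -0.2969, 0.1532]
tcp_rot: [-180.0, 0.1, 12.7]
contact_force: [1.2, -0.7, 0.6]
gripper_width: 0.304
grip_force: 0.0
```

```bash
python3 look.py top 3 360 150 480 255 5; python3 - <<'E'
from h import *
f=np.load('top3.npz');P=cloud('top',f['d'])
m=(P[...,2]>.0755)&(P[...,2]<.11);m[:160]=0;m[230:]=0;m[:,:380]=0;m[:,440:]=0
Q=P[m]-[.5073,-.256,0];a=np.radians(13.1);x=Q[:,0]*np.cos(a)+Q[:,1]*np.sin(a);y=-Q[:,0]*np.sin(a)+Q[:,1]*np.cos(a)
print(len(x),'x',np.percentile(x*1000,[1,50,99]),'y',np.percentile(y*1000,[1,50,99]),'z',Q[:,2].max())
print('slope',np.polyfit(x,Q[:,2],1))
E
```

```text
3.375 [ 0.32231891 -0.29727207  0.15331521] [ 1.79958389e+02 -3.56302537e-02  1.27200472e+01] [ 0.25342848 -0.01160987  0.31667743]
556 x [-87.77605223  26.97147382  90.34380542] y [-48.48866623   0.63422586  52.27625808] z 0.10037251447561113
slope [0.04999315 0.08143227]
```

View pics/top3.png

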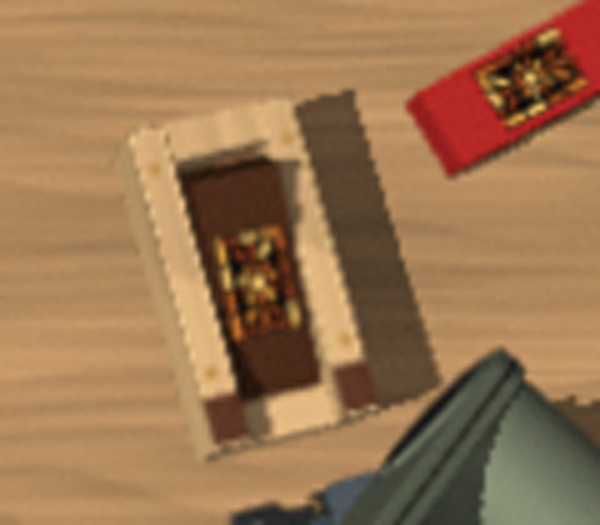

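The block stayed tipped after I withdrew. Its raised top edge runs from crop (183,175) to (274,158).

```bash
python3 - <<'E'
from h import *
q=(np.array([(183,175),(274,158)],float)+.5)/5-.5+[360,150]
a=np.radians(13.1);R=np.array([[np.cos(a),np.sin(a)],[-np.sin(a),np.cos(a)]])
print((plane('top',q,.0935)[:,:2]-[.5073,-.256])@R.T*1000)
f=np.load('top3.npz');P=cloud('top',f['d']);hsv=cv2.cvtColor(f['im'],cv2.COLOR_BGR2HSV)
Q=P-[.5073,-.256,0];xy=Q[...,:2]@R.T;m=(abs(xy[...,1])<.02)&(abs(xy[...,0]-.015)<.033)
print(np.polyfit(xy[m][:,0],Q[m][:,2],1))
s=ctrl.get_state()['position'];d=(R@(np.array([.5073,-.256])-s[:2]))*1000;print('to nest origin, nest axes',d)
E
```

```text
[[ 58.44045502  30.93456944]
 [ 55.40224238 -26.1462696 ]]
[0.35739748 0.07581854]
to nest origin, nest axes [189.52150876  -1.72820462]
```

>>> jog_arm(series=[{"gripper":1,"offset":[60,0,0],"roll":0},{"gripper":1,"offset":[120,0,0],"roll":0},{"gripper":1,"offset":[180,1,0],"roll":0},{"gripper":1,"offset":[232,1,0],"roll":0},{"gripper":1,"offset":[232,1,0],"roll":0}])

```text
time_s: 4.0
position: [0.5544, -0.2445, 0.1519]
tcp_rot: [180.0, -0.1, 13.1]
contact_force: [-1.3, -1.1, -0.9]
gripper_width: 0.899
grip_force: 0.0
```

>>> jog_arm(series=[{"gripper":1,"offset":[0,0,0],"roll":0},{"gripper":1,"offset":[0,0,15],"roll":0},{"gripper":1,"offset":[0,0,35],"roll":0},{"gripper":1,"offset":[0,0,50],"roll":0},{"gripper":1,"offset":[0,0,50],"roll":0}])

```text
time_s: 4.62
position: [0.5484, -0.2461, 0.1014]
tcp_rot: [-179.9, 0.2, 12.8]
contact_force: [0.0, 0.6, -0.8]
gripper_width: 0.995
grip_force: 0.0
```

>>> jog_arm(series=[{"gripper":1,"offset":[1,0,10],"roll":0},{"gripper":1,"offset":[1,0,18],"roll":0},{"gripper":1,"offset":[1,0,18],"roll":0}])

```text
time_s: 5.0
position: [0.5505, -0.2458, 0.0843]
tcp_rot: [-180.0, 0.1, 12.9]
contact_force: [0.5, 0.1, 0.9]
gripper_width: 0.997
grip_force: 0.0
```

>>> jog_arm(series=[{"gripper":-0.2,"offset":[0,0,0],"roll":0},{"gripper":-0.2,"offset":[0,0,0],"roll":0},{"gripper":-0.2,"offset":[0,0,0],"roll":0},{"gripper":-0.2,"offset":[0,0,0],"roll":0},{"gripper":-0.2,"offset":[0,0,0],"roll":0}])

```text
time_s: 5.62
position: [0.551, -0.2461, 0.0851]
tcp_rot: [180.0, -0.0, 12.9]
contact_force: [-0.7, 0.6, -0.0]
gripper_width: 0.615
grip_force: 30.0
```

Gripped at 56 mm. Lifting.

>>> jog_arm(series=[{"gripper":-0.2,"offset":[0,0,-10],"roll":0},{"gripper":-0.2,"offset":[0,0,-25],"roll":0},{"gripper":-0.2,"offset":[0,0,-45],"roll":0},{"gripper":-0.2,"offset":[0,0,-70],"roll":0},{"gripper":-0.2,"offset":[0,0,-100],"roll":0}])

```text
time_s: 6.25
position: [0.5507, -0.2459, 0.1865]
tcp_rot: [180.0, -0.0, 12.9]
contact_force: [0.2, 0.1, -2.7]
gripper_width: 0.612
grip_force: 30.0
```

>>> jog_arm(series=[{"gripper":-0.2,"offset":[0,0,-30],"roll":0},{"gripper":-0.2,"offset":[0,0,-50],"roll":0},{"gripper":-0.2,"offset":[0,0,-50],"roll":0}])

```text
time_s: 6.62
position: [0.5518, -0.2464, 0.2377]
tcp_rot: [179.8, -0.2, 12.9]
contact_force: [-0.4, 0.8, -1.6]
gripper_width: 0.607
grip_force: 30.0
```

```bash
python3 look.py side 4 220 120 420 270 4
```

```text
6.675 [ 0.55098267 -0.24608935  0.23592864] [ 1.79929960e+02 -8.58118587e-02  1.28805250e+01] [-0.18783557  0.83367807 -1.18411886]
```

View pics/side4.png

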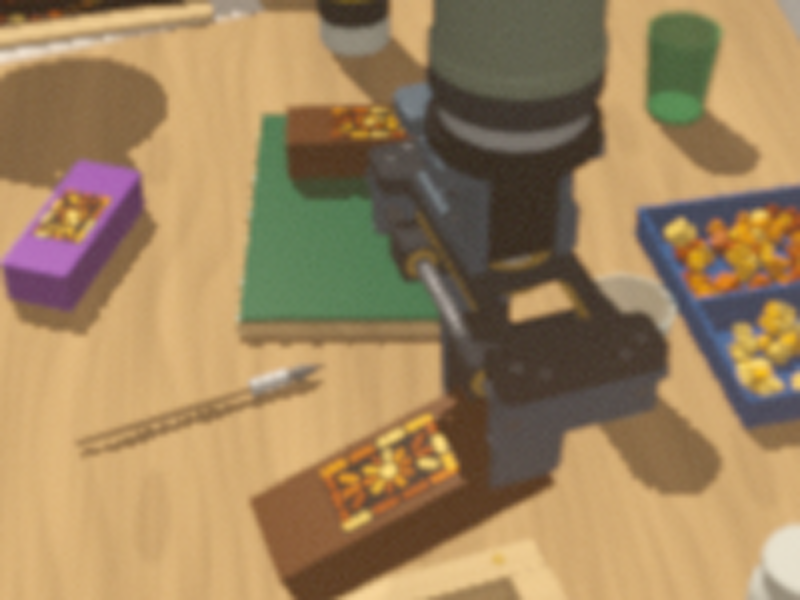

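The block is held securely by its end, tilted about 20° with the mosaic (390,470) untouched. I'll carry it to over the free half of the felt.

>>> jog_arm(series=[{"gripper":-0.2,"offset":[8,-25,0],"roll":2},{"gripper":-0.2,"offset":[22,-70,0],"roll":5},{"gripper":-0.2,"offset":[38,-120,0],"roll":8},{"gripper":-0.2,"offset":[54,-170,0],"roll":11},{"gripper":-0.2,"offset":[69,-220,0],"roll":14}])

```text
time_s: 7.3
position: [0.5684, -0.0146, 0.2336]
tcp_rot: [180.0, 0.1, -1.2]
contact_force: [0.5, -0.2, -1.6]
gripper_width: 0.613
grip_force: 30.0
```

```bash
cat > go.py <<'E'
from h import *
s=ctrl.get_state();p,y=np.array(s['position'])*1000,s['tcp_rot'][2];a=np.radians(y)
d=np.array([579.7,154.9])-p[:2];print(s['time_s'],p.round(1),y,'dx',d@[np.cos(a),np.sin(a)],'dy',d@[np.sin(a),-np.cos(a)],'roll',y+6.1,s['contact_force'],s['gripper_width'])
E
python3 go.py
```

```text
7.3 [568.4 -14.6 233.6] -1.2312905878608775 dx 7.680030886143111 dy -169.68042194964022 roll 4.868709412139122 [ 0.46608342 -0.19606161 -1.64516296] 0.6125145128965485
```

>>> jog_arm(series=[{"gripper":-0.2,"offset":[2,-50,0],"roll":2},{"gripper":-0.2,"offset":[4,-100,0],"roll":4},{"gripper":-0.2,"offset":[6,-145,0],"roll":5},{"gripper":-0.2,"offset":[8,-170,0],"roll":5},{"gripper":-0.2,"offset":[8,-170,0],"roll":5}])

```text
time_s: 7.92
position: [0.5797, 0.1551, 0.2334]
tcp_rot: [179.9, 0.1, -6.0]
contact_force: [-0.5, 0.4, -2.6]
gripper_width: 0.613
grip_force: 30.0
```

>>> jog_arm(series=[{"gripper":-0.2,"offset":[0,0,0],"roll":0}])

```text
time_s: 8.05
position: [0.5799, 0.1529, 0.234]
tcp_rot: [179.9, 0.1, -6.1]
contact_force: [0.0, -0.6, -1.5]
gripper_width: 0.612
grip_force: 30.0
```

```bash
python3 go.py; python3 look.py side 5 230 80 430 230 4
```

```text
8.05 [579.9 152.9 234. ] -6.122013905427835 dx -0.3861629566473499 dy -2.0195249867262612 roll -0.022013905427835212 [ 0.04354656 -0.55028317 -1.54699396] 0.6123181088598327
8.1 [0.58006069 0.15255045 0.23431511] [ 1.79935145e+02  6.47886446e-02 -6.16426966e+00] [-1.09817935  0.21400679 -1.79782056]
```

View pics/side5.png

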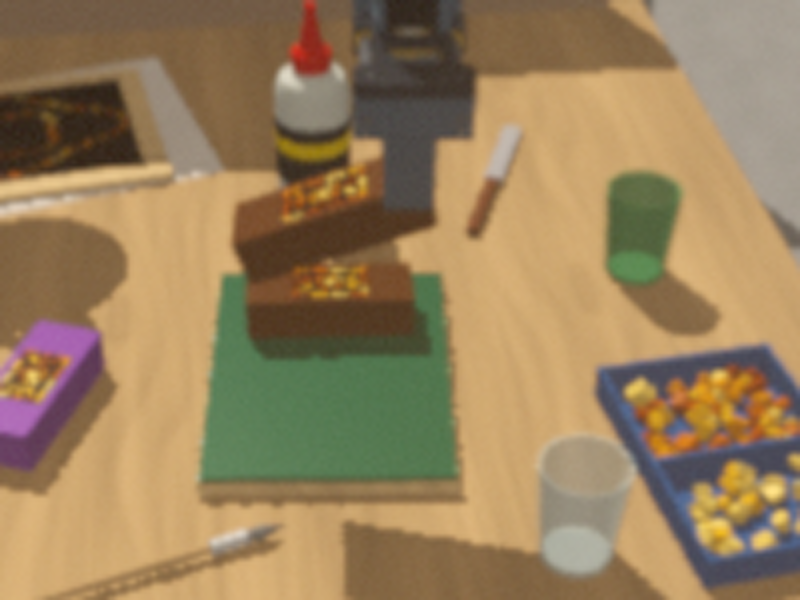

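Held block is at crop (310,215), above the free half; the finished block is at (330,300). Felt corners: (203,480), (457,473), (440,275), (222,275). I'll check the board's centre.

```bash
python3 - <<'E'
from h import *
q=(np.array([(203,480),(457,473),(440,275),(222,275)],float)+.5)/4-.5+[230,80]
P=plane('side',q,.016)[:,:2]*1000;print(P.round(0).tolist(),P.mean(0));v=P[1]+P[2]-P[0]-P[3];c=np.degrees(np.arctan2(v[1],v[0]));print(c)
f=np.load('top0.npz');hsv=cv2.cvtColor(f['im'],cv2.COLOR_BGR2HSV)
m=(hsv[...,0]>55)&(hsv[...,0]<100)&(hsv[...,1]>80);m[:155]=0;m[245:]=0;m[:,:195]=0;m[:,310:]=0
print(rect(m,'top',.016))
E
```

```text
[[423.0, 97.0], [614.0, 84.0], [641.0, 349.0], [449.0, 371.0]] [531.77972347 225.43857243]
-5.246109055350521
[529.2 225.7 272.4 191.5  84. ]
```

>>> jog_arm(series=[{"gripper":-0.2,"offset":[0,-2,30],"roll":0},{"gripper":-0.2,"offset":[0,-2,65],"roll":0},{"gripper":-0.2,"offset":[0,-2,100],"roll":0},{"gripper":-0.2,"offset":[0,-2,125],"roll":0},{"gripper":-0.2,"offset":[0,-2,135],"roll":0}])

```text
time_s: 8.72
position: [0.5797, 0.1541, 0.0984]
tcp_rot: [179.9, 0.2, -6.2]
contact_force: [0.1, -0.5, -1.2]
gripper_width: 0.608
grip_force: 30.0
```

>>> jog_arm(series=[{"gripper":-0.2,"offset":[0,0,4],"roll":0},{"gripper":-0.2,"offset":[0,0,8],"roll":0},{"gripper":-0.2,"offset":[0,0,12],"roll":0},{"gripper":-0.2,"offset":[0,0,16],"roll":0},{"gripper":-0.2,"offset":[0,0,20],"roll":0}])

```text
time_s: 9.35
position: [0.583, 0.1558, 0.0815]
tcp_rot: [-179.9, -0.3, -6.1]
contact_force: [4.7, -2.1, 5.3]
gripper_width: 0.608
grip_force: 30.0
```

>>> jog_arm(series=[{"gripper":-0.2,"offset":[0,0,4],"roll":0},{"gripper":-0.2,"offset":[0,0,8],"roll":0},{"gripper":-0.2,"offset":[0,0,12],"roll":0},{"gripper":-0.2,"offset":[0,0,15],"roll":0},{"gripper":-0.2,"offset":[0,0,18],"roll":0}])

```text
time_s: 9.98
position: [0.5803, 0.1556, 0.0615]
tcp_rot: [180.0, 0.0, -6.1]
contact_force: [2.5, -0.3, 3.1]
gripper_width: 0.613
grip_force: 30.0
```

>>> jog_arm(series=[{"gripper":-0.2,"offset":[0,0,3],"roll":0},{"gripper":-0.2,"offset":[0,0,6],"roll":0},{"gripper":-0.2,"offset":[0,0,8],"roll":0},{"gripper":-0.2,"offset":[0,0,8],"roll":0}])

```text
time_s: 10.48
position: [0.5802, 0.1555, 0.0536]
tcp_rot: [180.0, 0.1, -6.1]
contact_force: [3.0, -0.4, 2.0]
gripper_width: 0.613
grip_force: 30.0
```

```bash
python3 look.py side 6 265 100 365 210 5; python3 go.py
```

```text
10.525 [0.58020555 0.15551065 0.05365641] [ 1.79979043e+02  5.49974663e-02 -6.12175226e+00] [ 1.84879377 -1.0798026   2.17218155]
10.525 [580.2 155.5  53.7] -6.121752256489046 dx -0.4375452862248529 dy 0.6610823295245848 roll -0.021752256489046218 [ 1.84879377 -1.0798026   2.17218155] 0.6103925466025397
```

View pics/side6.png

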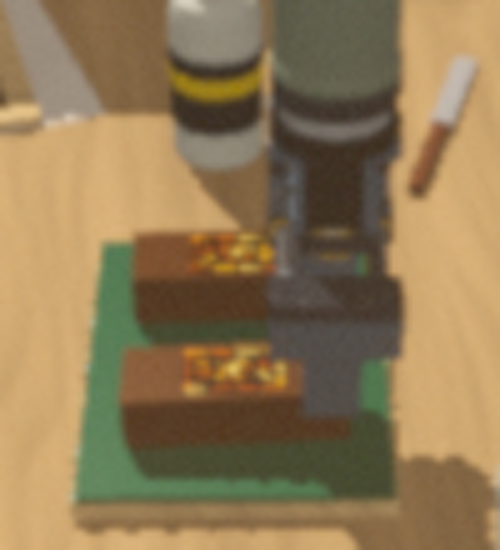

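The block rests on the felt at crop (235,395), nearly flat and clear of the finished block. I'll keep lowering until the force rises.

>>> jog_arm(series=[{"gripper":-0.2,"offset":[0,0,2],"roll":0},{"gripper":-0.2,"offset":[0,0,4],"roll":0},{"gripper":-0.2,"offset":[0,0,4],"roll":0}])

```text
time_s: 10.9
position: [0.5805, 0.1556, 0.0497]
tcp_rot: [180.0, 0.0, -6.1]
contact_force: [2.6, -0.5, 1.9]
gripper_width: 0.608
grip_force: 30.0
```

>>> jog_arm(series=[{"gripper":-0.2,"offset":[0,0,2],"roll":0},{"gripper":-0.2,"offset":[0,0,2],"roll":0}])

```text
time_s: 11.15
position: [0.5805, 0.1556, 0.0477]
tcp_rot: [180.0, 0.0, -6.1]
contact_force: [3.8, 0.3, 2.5]
gripper_width: 0.613
grip_force: 30.0
```

>>> jog_arm(series=[{"gripper":-0.2,"offset":[0,0,2],"roll":0},{"gripper":-0.2,"offset":[0,0,2],"roll":0}])

```text
time_s: 11.4
position: [0.5807, 0.1556, 0.0468]
tcp_rot: [180.0, -0.0, -6.1]
contact_force: [1.2, -1.2, 8.5]
gripper_width: 0.612
grip_force: 30.0
```

>>> jog_arm(series=[{"gripper":-0.2,"offset":[0,0,1],"roll":0},{"gripper":-0.2,"offset":[0,0,1],"roll":0}])

```text
time_s: 11.65
position: [0.5807, 0.1556, 0.0468]
tcp_rot: [-180.0, -0.0, -6.1]
contact_force: [-0.2, -1.4, 12.8]
gripper_width: 0.612
grip_force: 30.0
```

>>> jog_arm(series=[{"gripper":0.5,"offset":[0,0,0],"roll":0},{"gripper":1,"offset":[0,0,0],"roll":0},{"gripper":1,"offset":[0,0,0],"roll":0},{"gripper":1,"offset":[0,0,0],"roll":0},{"gripper":1,"offset":[0,0,0],"roll":0}])

```text
time_s: 12.28
position: [0.5805, 0.1556, 0.0447]
tcp_rot: [180.0, 0.0, -6.1]
contact_force: [-0.4, 0.2, 0.3]
gripper_width: 1.0
grip_force: 0.0
```

>>> jog_arm(series=[{"gripper":1,"offset":[0,0,-10],"roll":0},{"gripper":1,"offset":[0,0,-40],"roll":0},{"gripper":1,"offset":[0,0,-90],"roll":0},{"gripper":1,"offset":[0,0,-140],"roll":0},{"gripper":1,"offset":[0,60,-180],"roll":0}])

```text
time_s: 12.9
position: [0.5763, 0.1057, 0.223]
tcp_rot: [-179.9, -0.3, -5.9]
contact_force: [0.3, -0.3, -0.1]
gripper_width: 1.002
grip_force: 0.0
```

>>> jog_arm(series=[{"gripper":1,"offset":[0,60,0],"roll":0},{"gripper":1,"offset":[0,120,0],"roll":0},{"gripper":1,"offset":[0,180,0],"roll":0},{"gripper":1,"offset":[0,240,0],"roll":0},{"gripper":1,"offset":[0,240,0],"roll":0}])

```text
time_s: 13.52
position: [0.5489, -0.1385, 0.2204]
tcp_rot: [179.9, -0.1, -6.5]
contact_force: [1.8, 0.7, -0.3]
gripper_width: 0.995
grip_force: 0.0
```

```bash
python3 look.py top 7 195 150 315 250 5; python3 - <<'E'
from h import *
f=np.load('top7.npz');P=cloud('top',f['d']);z=P[...,2];m=(z>.043)&(z<.065);m[:155]=0;m[245:]=0;m[:,:195]=0;m[:,310:]=0
n,l,st,ce=cv2.connectedComponentsWithStats(m.astype(np.uint8))
for i in range(1,n):
    if st[i][4]>200:
        k=l==i;r=rect(k,'top',.052);a=np.radians(-6);d=r[:2]-[530,225.7]
        A=np.c_[P[k][:,:2],np.ones(k.sum())];print(r,'board xy',d@[np.cos(a),np.sin(a)],d@[-np.sin(a),np.cos(a)],'z',np.median(z[k]),'slope',np.linalg.lstsq(A,z[k],rcond=None)[0][:2])
E
```

```text
13.575 [ 0.5491841  -0.1363394   0.22025911] [-1.79988972e+02 -4.70871993e-02 -6.33380207e+00] [ 0.03222082 -0.07224243 -0.59232919]
[534.3 293.  141.9  58.5  -4.3] board xy -2.75832142782955 67.38079595033571 z 0.051978532928598886 slope [0.0016923  0.00862119]
[520.6 163.  141.9  56.9  -6.2] board xy -2.794571169579874 -63.339090394306666 z 0.0522266209227803 slope [-0.00320278 -0.00395109]
```

View pics/top7.png

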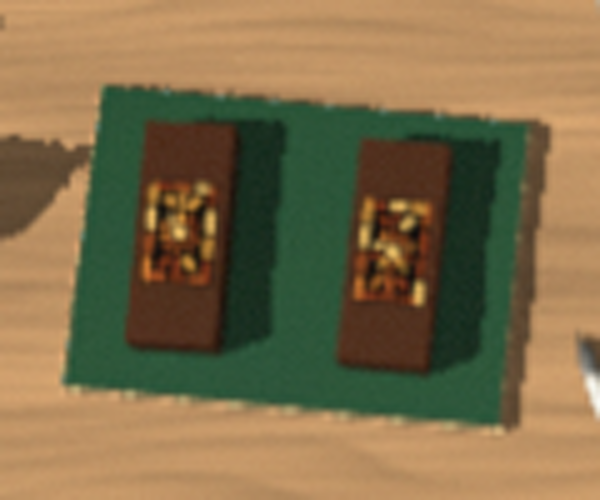

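The block lies flat at crop (395,255), wholly on the felt and parallel to the finished block at (180,240), which hasn't moved.

```bash
python3 -c "
from station import ctrl
print(ctrl.sign_off())"
```

```text
the job is handed in; nothing more can be done
None
```

I tipped the block in its nest, lifted it out by its raised end and set it flat, mosaic up, on the free half of the felt. It lies clear of the finished block, and the job is handed in at about 13.6 s; no verdict was returned.

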